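Clear the bearing tester and zero its peak pointer

ROBOT

A 6-joint arm with a two-finger parallel gripper is mounted at the origin on the work surface. World frame = base frame: x ahead of the robot, y to its left, z up, the work surface at z = 0. Lengths are in m, angles in degrees, forces in N, time in s.
With the tool pointing down it reaches from about 0.325 to 0.9 m from the base axis. Payload 3.5 kg.
Tool frame: the origin (TCP) lies midway between the tips of the shut fingers; the grasp point (between the pads) lies 19 mm behind it (ctrl.grasp_offset is the distance from the TCP to the grasp point, in m); z points along the fingers, y is the line along which they close (so a half turn about z gives the same grasp; the last joint's range is limited). The gripper opens to 85 mm and grips with 20 to 120 N. Pads are 22 mm wide; open, the fingers measure 114 mm over their backs; the gripper's body (76 mm by 85 mm) begins 54 mm behind the grasp point. The pads swing forward as they close: fully open they stand 13 mm farther back than shut.
Start: joints at [-72.789, 15.837, -1.513, 72.651, 0, 84.076], TCP at [0.246, -0.575, 0.231] pointing down, gripper open.
Joint ranges: [-178.77, 178.77], [-48.84, 107.48], [-61.69, 71.31], [-111.58, 123.2], [-90, 87.43], [-180, 180]. Speed limits (degrees/s): [147.25, 147.25, 180, 180, 180, 180].

INTERFACE

Orientations are given as a 3x3 rotation matrix whose columns are the frame's x, y, z axes.
In Python, from cell import ctrl gives the robot as it stands. Calls block until the motion is done:
- ctrl.move_ptp(position, orientation): joint-space move of the TCP to a pose.
- ctrl.move_linear(position, feed=0.15, orientation=None, stop_force=None): straight line of the TCP; orientation=None keeps the orientation; feed is the mean speed in m/s. With stop_force (N) it stops when the force on the tool has changed by that much, and returns True; else False.
- ctrl.move_j(angles): joint-space move.
- ctrl.gripper_open() and ctrl.grasp(f_grip=None): open the fingers fully, or close them until they stop; f_grip is the grip in N (None keeps the last).
- ctrl.dwell(seconds).
- ctrl.inverse_kinematics(position, orientation): joint angles nearest the present ones, or None.
- ctrl.sense(): the state.
- ctrl.snapshot(name): name is "scene" or "top"; returns a dict with "frame" (480x640x3 uint8, red, green, blue), "camera_matrix" (3x3 intrinsics, pixels), "rvec" (rotation vector, rad) and "tvec" (3), from world to camera coordinates, as OpenCV has them. Camera axes: x right, y down, z forward; pixel columns grow to the right and rows downward; lengths in m; the calibration is good to about 2 mm. A picture is of the moment at which its call begins. There is no depth.
A pose or a line that the arm cannot do raises ctrl.IKError and nothing moves.
- ctrl.finish_job(): hands the job in; it is judged then, once.
The state is a dict: "clock": time; "joints": joint angles; "joint_vel": joint speeds; "joint_efforts": joint torques, N m; "position": TCP position; "tcp_rot": TCP orientation; "force": force on the tool from outside, world axes, zero at the start; "moment": the same for the moment, N m; "grip_width": finger opening in m; "finger_force": force on a finger pad.
Only numpy, scipy, OpenCV 4.12 (cv2) and the standard library are available. Lean on these libraries where they do the work, as an engineer would, in place of code of your own. Each camera call takes 0.05 s, during which the arm holds its last target. There are 200 camera calls.

TASK

The idler pulley on the bearing tester's turntable has failed: first lift it off and drop it into the slatted reject crate. Then turn the bar-shaped reset knob on the tester's tilted dial anticlockwise, taking fresh grips as needed, until its peak pointer rests on the zero stop; the knob is sprung on its shaft, so stop turning as soon as you feel it wind up against the stop, and do not wrench it on. Leave everything else where it is and let go.

Things in the scene. Friction and masses are not known exactly. Their poses are not given: they have to be found in the camera images.
- tester: grey bearing tester fixed to the bench, base 200 mm (its x) x 340 mm (its y), 46 mm tall; origin under the middle of the base, z up; its -x side is the front. On it, beside each other, are the turntable (at tester y -90 mm) and the tilted dial panel (at y +85 mm)
- turntable (a point): centre of the turntable's top, a dark steel disc 88 mm across, 50 mm above the bench, at tester (0, -90, 50) mm; a spigot 14 mm across and 12 mm tall stands in its middle; axes as the tester's
- dial_face (a point): centre of the dial panel's surface, at tester (0, 85, 105) mm. The panel is 172 x 166 mm, tilted 25 degrees towards the tester's front, its upper edge 142 mm above the bench; the white dial on it is 148 mm across. z is the outward normal, (-0.423, 0, 0.906) in the tester's axes; x points up the slope, y to the left seen from the front
- pulley: failed idler pulley, plain steel, two flanges 56 mm across with a groove between, 28 mm tall, 20 mm bore, 0.22 kg, sitting over the turntable's spigot; origin at the middle of its underside, z along its bore
- knob_grip (a point): on the reset knob's axis at the height to grip, 38 mm out from the panel. The knob is a black bar 44 mm long (this point's x), 14 mm thick (its y), reaching from 11 to 51 mm out from the panel, on a round foot 40 mm across; point z is the dial's outward normal; untwisted, the pointer points along the point's +x
- pointer (a joint): angle of the peak pointer in rad: 0 with the pointer on its zero stop (a small pin at half past seven, seen from the tester's front), growing clockwise looking onto the dial, 4.7 at full scale. Turns with a friction of about 0.06 N m and stays where it is left
- reset_knob (a joint): twist of the knob's bar against its pointer in rad: the bar drives the pointer through a torsion spring of 2 N m per rad; 0 when let go, negative when the bar is wound anticlockwise with the pointer held by its stop
- reject_crate: dark slatted steel crate fixed to the bench, open on top, 200 x 200 mm, 90 mm tall, walls 6 mm; origin under the middle of its floor; a smaller old reject (42 mm across, 22 mm tall) already lies in its corner at crate (60, 60) mm
- spark_plug: spark plug, white and steel, 20 mm across, 55 mm tall, standing on the table in front of the tester; origin at its foot
- spanner: open-ended spanner 150 mm long lying flat in front of the crate; origin under its middle
- grease_tin: tin 64 mm across, 70 mm tall, behind; origin at its foot
- spray_can: spray can 56 mm across, 170 mm tall, behind; origin at its foot
- carton: cardboard box 90 x 130 x 70 mm, behind; origin at its foot
- good_pulley: good pulley 56 mm across, 28 mm tall, lying on the table behind, not part of the job; origin at its foot
- good_pulley_2: larger good pulley 68 mm across, 26 mm tall, lying on the table behind, not part of the job; origin at its foot
There are look-alikes about, which are no part of the job. Leave any green look-alike of the pulley alone.

How it is judged:
By the outcome, as a careful person would: the job done as asked, in the order asked, and still so for the second after the job is handed in, with the robot touching nothing.
It also fails if it takes over 72 s, if anything falls off the work surface, if the arm or the gripper's body presses on something with over 40 N, if the wrist force passes 120 N, or if a joint passes its speed limit or range.

## Working session

There is one attempt and no reset: what is moved stays moved. The work goes in short steps, each a Python script; the robot and the scene stay as the last script left them, time stands still between calls to the robot, and variables do not carry over. Pictures are saved under pics/ and viewed, at most 10 in all, crops included, and the job is handed in when it is done.

```bash
mkdir -p pics; ls; python3 - <<'E'
from cell import ctrl
import cv2,numpy as np,pickle
for n in("scene","top"):
    s=ctrl.snapshot(n); pickle.dump(s,open(f"{n}.pkl","wb"))
    cv2.imwrite(f"pics/{n}0.png",s["frame"][:,:,::-1])
    print(n,s["camera_matrix"].round(1).tolist(),np.ravel(s["rvec"]).round(3),np.ravel(s["tvec"]).round(3))
print(ctrl.sense()["clock"],ctrl.grasp_offset)
E
```

```text
pics
scene [[590.9, 0.0, 317.6], [0.0, 590.9, 236.6], [0.0, 0.0, 1.0]] [ 0.857  2.384 -1.224] [ 0.421 -0.133  1.579]
top [[435.6, 0.0, 317.5], [0.0, 435.6, 240.1], [0.0, 0.0, 1.0]] [ 2.097 -2.147  0.167] [0.025 0.566 1.03 ]
0.1 0.0187
```

View pics/scene0.png

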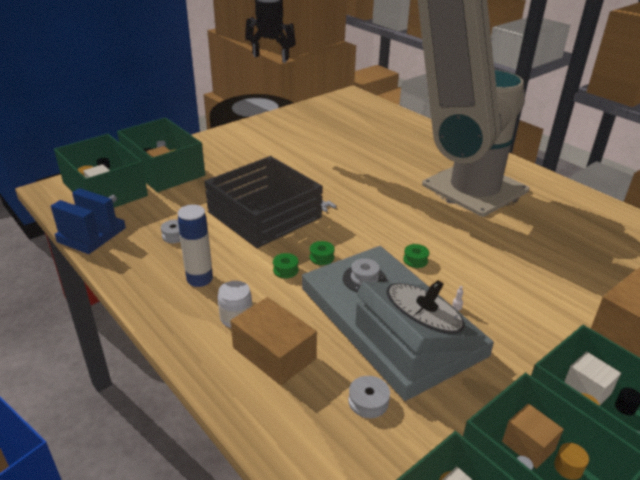

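View pics/top0.png

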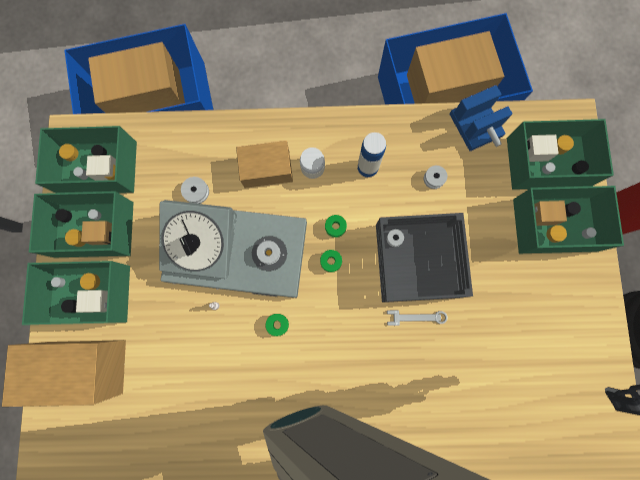

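The top view shows the tester with the plain pulley on its turntable at (268,252) and the dial at (192,241). The crate is at (424,257), with the old reject at (396,238). Candidates for the pulley:
- Plain pulley at (268,252): sits on the turntable, so it fits the description.
- Green rings at (335,226), (331,261) and (277,325): look-alikes to leave alone.
- Plain pulleys at (194,189) and (436,176): the good ones behind.

I'll confirm with an enlarged crop.

```bash
cat > h.py <<'E'
import cv2,numpy as np,pickle
def load(n): return pickle.load(open(f"{n}.pkl","rb"))
def ray(s,px):
    R=cv2.Rodrigues(np.array(s["rvec"],float))[0];t=np.ravel(s["tvec"])
    p=cv2.undistortPoints(np.array(px,float).reshape(-1,1,2),s["camera_matrix"],None).reshape(-1,2)
    d=np.c_[p,np.ones(len(p))]@R
    return -R.T@t,d
def onz(s,px,z):
    c,d=ray(s,px); return c+d*((z-c[2])/d[:,2])[:,None]
def proj(s,P):
    return cv2.projectPoints(np.array(P,float).reshape(-1,1,3),np.array(s["rvec"],float),np.array(s["tvec"],float),s["camera_matrix"],None)[0].reshape(-1,2)
E
python3 - <<'E'
from h import *
t,s=load("top"),load("scene")
a=cv2.resize(t["frame"][190:310,150:320],None,fx=4.6,fy=4.6,interpolation=2)[:,:,::-1]
b=cv2.resize(s["frame"][240:400,300:500],None,fx=4,fy=4,interpolation=2)[:,:,::-1]
cv2.imwrite("pics/topcrop.png",a);cv2.imwrite("pics/scenecrop.png",b[:600])
# base grey corners
f=t["frame"]; hsv=cv2.cvtColor(f,cv2.COLOR_RGB2HSV)
sub=np.zeros(f.shape[:2],np.uint8); sub[195:305,155:315]=1
w=((hsv[...,2]>185)&(hsv[...,1]<45)&(sub>0)).astype(np.uint8)
for c in cv2.findContours(w,cv2.RETR_EXTERNAL,2)[0]:
    if cv2.contourArea(c)>80: print("white",cv2.contourArea(c),cv2.fitEllipse(cv2.convexHull(c)))
E
```

```text
white 264.0 ((175.75027465820312, 229.40380859375), (17.986064910888672, 34.1717414855957), 35.72526550292969)
white 1116.5 ((192.11036682128906, 240.88853454589844), (52.9182014465332, 57.9907112121582), 124.7854995727539)
```

View pics/topcrop.png

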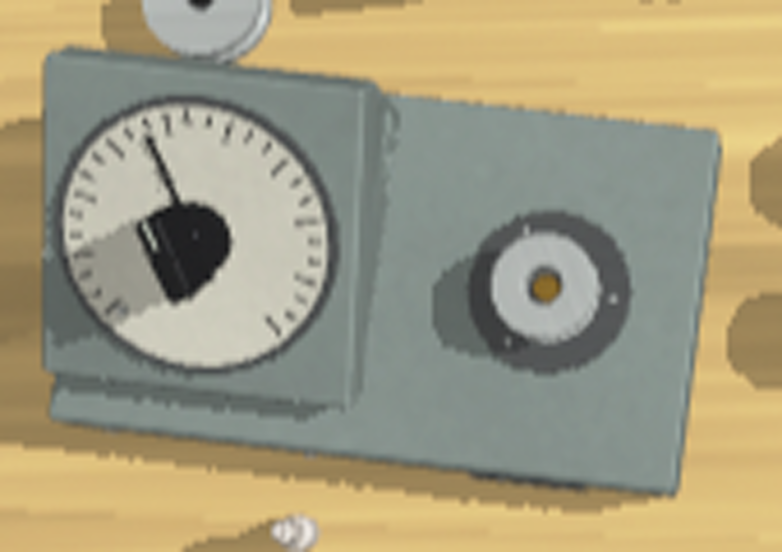

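View pics/scenecrop.png

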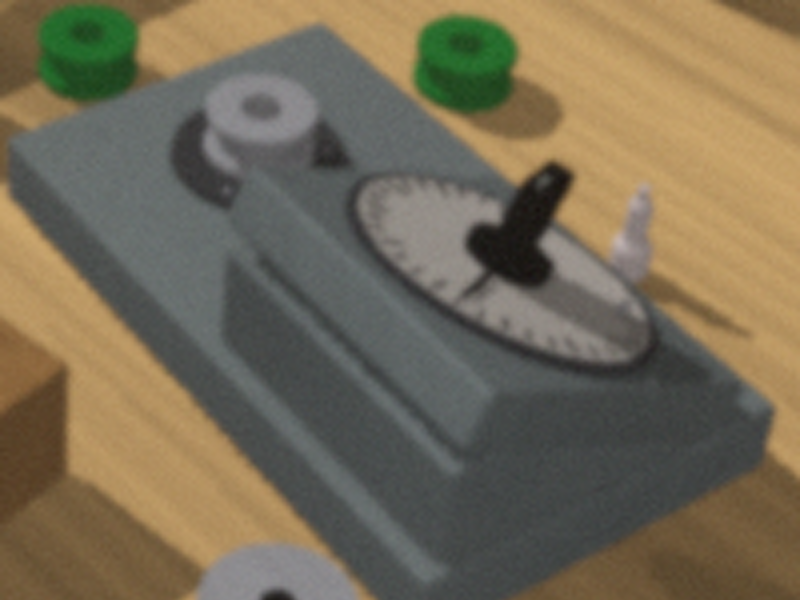

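The crops confirm it: the plain steel pulley sits on the turntable disc (top px 268,252; scene px 365,267), and the green ones stand off on the bench. The dial's pointer runs from the hub towards top px (182,219), up and to the left. Next I'll fit the tester and crate poses.

```bash
cat >> h.py <<'E'
def rotz(a): c,s=np.cos(a),np.sin(a); return np.array([[c,-s,0],[s,c,0],[0,0,1.]])
E
python3 - <<'E'
from h import *
from cell import ctrl
from scipy.optimize import least_squares
t,s=load("top"),load("scene")
M=np.array([[100,-170,46],[-100,-170,46],[-100,170,46],[0,85,105],[0,-90,78]])/1e3
pt=np.array([[718,130],[678,495],[50,418],[197.5,234],[545,285]])/4.6+[150,190]
Ms=np.array([[100,-170,46],[-100,-170,46],[-100,170,46],[100,170,46],[0,85,105],[0,-90,78]])/1e3
ps=np.array([[10,145],[322,28],[772,405],[435,580],[503,270],[262,110]])/4+[300,240]
def res(p,split=False):
    T=lambda m:m@rotz(p[2]).T+[p[0],p[1],0]
    a,b=proj(t,T(M))-pt,proj(s,T(Ms))-ps
    return (a,b) if split else np.r_[a.ravel(),b.ravel()]
r=least_squares(res,[.6,.1,0],loss="soft_l1"); p=r.x
print("tester",p[:2],np.degrees(p[2])); a,b=res(p,True); print(a.round(1).tolist(),b.round(1).tolist())
print("pulley top-view",onz(t,pt[4:5],.078),"model",rotz(p[2])@[0,-.09,.078]+[*p[:2],0])
# crate
rim=np.array([[377,220],[463,213],[472,296],[384,301]])
f=t["frame"];g=cv2.cvtColor(f,cv2.COLOR_RGB2GRAY);m=np.zeros_like(g);m[205:305,370:478]=(g[205:305,370:478]<95)
c=max(cv2.findContours(m,0,2)[0],key=cv2.contourArea); print("crate px",cv2.minAreaRect(c),cv2.approxPolyDP(c,8,True).reshape(-1,2).tolist())
W=onz(t,rim,.09); print("rim",W.round(3).tolist(),W.mean(0))
print("old reject",onz(t,[[396,238]],.028))
# pointer angle: line px on dial plane
R=rotz(p[2]);th=np.radians(25)
D=R@np.c_[[np.cos(th),0,np.sin(th)],[0,1,0],[-np.sin(th),0,np.cos(th)]]
o=R@[0,.085,.105]+[*p[:2],0]
cc,d=ray(t,np.array([[148,137],[180,203]])/4.6+[150,190])
P=cc+d*(((o-cc)@D[:,2])/(d@D[:,2]))[:,None]; L=(P-o)@D
print("dial local",L.round(4).tolist(),np.degrees(np.arctan2(L[:,1],L[:,0])))
np.savez("pose.npz",p=p,D=D,o=o)
E
```

```text
tester [0.55015357 0.22114856] -8.031925300759818
[[0.0, -0.7], [-1.3, -0.4], [-1.5, 0.1], [-0.2, 0.2], [-1.0, -0.8]] [[-1.1, -3.4], [0.1, -3.8], [2.9, -1.5], [-0.7, 0.4], [-0.3, -0.7], [0.2, -1.8]]
pulley top-view [[0.53551781 0.12961475 0.078     ]] model [0.53757833 0.13203143 0.078     ]
crate px ((423.4529113769531, 257.3882141113281), (85.66999053955078, 91.192138671875), 85.60128784179688) [[462, 213], [379, 219], [382, 301], [472, 295]]
rim [[0.605, -0.133, 0.09], [0.616, -0.339, 0.09], [0.419, -0.344, 0.09], [0.412, -0.14, 0.09]] [ 0.5128639  -0.23911339  0.09      ]
old reject [[ 0.57058082 -0.18635386  0.028     ]]
dial local [[0.0486, 0.0263, -0.0], [0.0159, 0.009, 0.0]] [28.41849128 29.69795298]
```

```bash
python3 - <<'E'
from h import *
from cell import ctrl
t,s=load("top"),load("scene")
q=np.load("pose.npz");p=q["p"]
def tri(a,b):
    (c1,d1),(c2,d2)=ray(t,[a]),ray(s,[b]); d1,d2=d1[0],d2[0]
    k=np.linalg.lstsq(np.c_[d1,-d2],c2-c1,rcond=None)[0]; A,B=c1+k[0]*d1,c2+k[1]*d2
    return (A+B)/2,np.linalg.norm(A-B)
# dial plate outline (white hull) in both views; pulley top bright blob
E={}
for n,S,box,thr in(("td",t,(208,276,160,226),175),("sd",s,(278,336,384,466),118),("tp",t,(235,270,252,286),140),("sp",s,(256,275,348,382),125)):
    f=S["frame"];h=cv2.cvtColor(f,cv2.COLOR_RGB2HSV);r0,r1,c0,c1=box
    m=np.zeros(f.shape[:2],np.uint8); v=h[r0:r1,c0:c1]
    m[r0:r1,c0:c1]=(v[...,2]>thr)&(v[...,1]<60)
    if n[1]=="p": m=cv2.morphologyEx(m,cv2.MORPH_OPEN,np.ones((2,2),np.uint8))
    cs=[c for c in cv2.findContours(m,0,cv2.CHAIN_APPROX_NONE)[0] if cv2.contourArea(c)>(15 if n[1]=="d" else 60)]
    E[n]=cv2.fitEllipse(cv2.convexHull(np.vstack(cs))); print(n,E[n])
print("dial",tri(E["td"][0],E["sd"][0]),"model",q["o"])
print("pulley",tri(E["tp"][0],E["sp"][0]), onz(t,[E["tp"][0]],.078),onz(s,[E["sp"][0]],.078))
print("dial top only",onz(t,[E["td"][0]],.105),onz(s,[E["sd"][0]],.105))
# reachability of the knob turn
D,o=q["D"],q["o"]
for flip in(0,180):
  out=[]
  for a in range(20,146,25):
    g=np.radians(a+flip); x=D@[np.cos(g),np.sin(g),0]   # bar direction
    z=-D[:,2]; R=np.c_[x,np.cross(z,x),z]
    k=ctrl.inverse_kinematics(o+D[:,2]*(.038-.0187),R); out.append(None if k is None else np.round(k).tolist())
  print(flip,out)
E
```

```text
td ((192.1073760986328, 240.79913330078125), (53.18714904785156, 58.735984802246094), 130.48074340820312)
sd ((430.9589538574219, 299.79156494140625), (48.3091926574707, 81.25470733642578), 112.32035827636719)
tp ((269.2392883300781, 252.86212158203125), (22.221141815185547, 23.74666976928711), 120.41736602783203)
sp ((365.7430419921875, 267.4775390625), (16.366315841674805, 27.246540069580078), 95.05708312988281)
dial (array([0.55734545, 0.30585713, 0.11914948]), np.float64(0.008587532306128057)) model [0.56203018 0.30531474 0.105     ]
pulley (array([0.5342577 , 0.12900897, 0.07008407]), np.float64(0.000571148382433878)) [[0.53326948 0.12778613 0.078     ]] [[0.54141279 0.1361673  0.078     ]]
dial top only [[0.56261711 0.30684303 0.105     ]] [[0.5404247  0.29918875 0.105     ]]
0 [[30.0, 11.0, -27.0, 32.0, -15.0, -165.0], [30.0, 11.0, -27.0, 32.0, -15.0, 170.0], [30.0, 11.0, -27.0, 32.0, -15.0, 145.0], [30.0, 11.0, -27.0, 32.0, -15.0, 120.0], [30.0, 11.0, -27.0, 32.0, -15.0, 95.0], [30.0, 11.0, -27.0, 32.0, -15.0, 70.0]]
180 [[30.0, 11.0, -27.0, 32.0, -15.0, 15.0], [30.0, 11.0, -27.0, 32.0, -15.0, -10.0], [30.0, 11.0, -27.0, 32.0, -15.0, -35.0], [30.0, 11.0, -27.0, 32.0, -15.0, -60.0], [30.0, 11.0, -27.0, 32.0, -15.0, -85.0], [30.0, 11.0, -27.0, 32.0, -15.0, -110.0]]
```

```bash
python3 - <<'E'
from h import *
from cell import ctrl
yw=np.radians(-8.3); y=np.array([np.cos(yw),np.sin(yw),0]); z=np.array([0,0,-1.])
P=np.array([.5350,.1298,0])
best=None
for sg in(1,-1):
    R=np.c_[np.cross(sg*y,z),sg*y,z]; k=ctrl.inverse_kinematics(P+[0,0,.2],R); print(sg,k)
    if k is not None and (best is None or abs(k[5])<abs(best[1][5])): best=(R,k)
R=best[0]; np.save("Rp.npy",R)
ctrl.gripper_open()
ctrl.move_ptp(P+[0,0,.16],R)
hit=ctrl.move_linear(P+[0,0,.047],feed=.1,stop_force=8)
print(hit,ctrl.sense()["position"])
if not hit:
    ctrl.grasp(40); st=ctrl.sense(); print(st["grip_width"],st["finger_force"],st["force"],st["moment"])
    ctrl.move_linear(P+[0,0,.066],feed=.06); st=ctrl.sense(); print(st["grip_width"],st["force"],st["moment"])
    ctrl.move_linear(P+[0,0,.22],feed=.2); st=ctrl.sense(); print(st["grip_width"],st["force"],st["clock"])
s=ctrl.snapshot("scene")["frame"]; cv2.imwrite("pics/lift.png",s[150:420,280:560,::-1].repeat(2,0).repeat(2,1))
E
```

```text
1 [  6.90908541   9.40222616 -13.46192005  67.13585379   0.
 105.20908541]
-1 [  6.90908541   9.40222616 -13.46192005  67.13585379   0.
 -74.79091459]
False [0.53581713 0.12988806 0.04775819]
0.05449618271310016 41.453860332258046 [-0.05948522 -0.95496326  5.93231565] [-0.13769335  0.0968443   0.06613736]
0.054835401307491316 [-0.48553714  0.53595782 -2.97913187] [-0.04974461  0.03607072  0.00933785]
0.054907556641298795 [-0.77443356 -0.87361008 -3.44641562] 6.0917
```

View pics/lift.png

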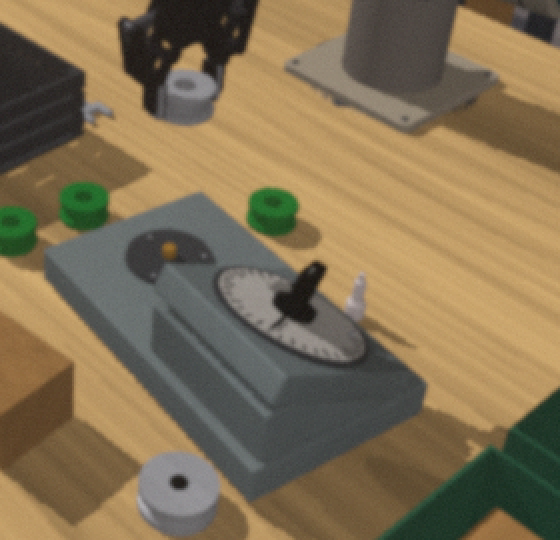

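The pulley is held at about scene px (373,198) and the spigot at about (365,275) is bare. Next, into the crate.

```bash
python3 - <<'E'
from h import *
from cell import ctrl
R=np.load("Rp.npy"); C=np.array([.493,-.264,0])
ctrl.move_ptp(C+[0,0,.22],R)
hit=ctrl.move_linear(C+[0,0,.028],feed=.15,stop_force=10)
print(hit,ctrl.sense()["position"],ctrl.sense()["grip_width"])
ctrl.gripper_open(); ctrl.dwell(.2)
ctrl.move_linear(C+[0,0,.2],feed=.2)
q=np.load("pose.npz"); np.savez("knob.npz",**q)
s=ctrl.sense(); print(s["clock"],s["joints"],s["force"],s["moment"])
ctrl.move_ptp([.50,-.05,.30],R)
t=ctrl.snapshot("top"); pickle.dump(t,open("top.pkl","wb"))
a=t["frame"][195:315,320:480,::-1].repeat(3,0).repeat(3,1)
b=t["frame"][195:315,150:260,::-1].repeat(3,0).repeat(3,1)
cv2.imwrite("pics/crate.png",np.hstack([b,a])[:, :800])
E
```

```text
False [ 0.49390623 -0.26457402  0.02898717] 0.05488704983482089
10.6667 [-3.47991489e+01  1.03259439e+01 -1.25670145e+01  6.73118539e+01
 -1.31844771e-02 -1.16492709e+02] [ 0.51107118  0.21495032 -0.46771341] [-0.00497209 -0.02814159  0.0103287 ]
```

View pics/crate.png

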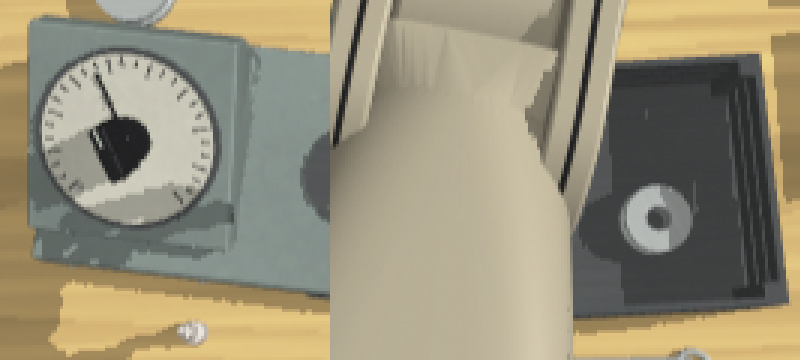

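The pulley now lies flat in the crate at about full-frame px (429,268). The pointer hasn't moved from about (182,220). Next, grip the knob.

```bash
cat >> h.py <<'E'
def knobpose(D,o,a,out=.038,off=.0187):
    g=np.radians(a+180); x=D@[np.cos(g),np.sin(g),0]; z=-D[:,2]
    return o+D[:,2]*(out-off), np.c_[x,np.cross(z,x),z]
def loc(st,D): return (D.T@np.array(st["force"])).round(2),(D.T@np.array(st["moment"])).round(3)
def ang(st,D):
    x=D.T@np.array(st["tcp_rot"])[:,0]; return (np.degrees(np.arctan2(x[1],x[0]))-180)%360
E
python3 - <<'E'
from h import *
from cell import ctrl
q=np.load("knob.npz");D,o=q["D"],q["o"]; t=load("top")
g=np.radians(28.5);u=D@[np.cos(g),np.sin(g),0];v=D@[-np.sin(g),np.cos(g),0]
print("bar top corners in crop",((proj(t,[o+.051*D[:,2]+a*.022*u+b*.007*v for a in(1,-1) for b in(1,-1)])-[150,190])*4.6).round().tolist())
ctrl.move_ptp(*knobpose(D,o,28.5,out=.038+.09)); ctrl.dwell(.2); st=ctrl.sense(); print("free",loc(st,D),st["clock"],st["joints"][5])
p,R=knobpose(D,o,28.5)
hit=ctrl.move_linear(p,feed=.08,stop_force=6); print(hit,loc(ctrl.sense(),D))
if not hit:
    ctrl.grasp(20); ctrl.dwell(.2); st=ctrl.sense()
    print(st["grip_width"],st["finger_force"],loc(st,D),ang(st,D),D.T@(np.array(st["position"])-p))
E
```

```text
bar top corners in crop [[128.0, 226.0], [153.0, 216.0], [169.0, 307.0], [193.0, 297.0]]
free (array([ 0.33, -0.49,  0.14]), array([ 0.018,  0.398, -0.015])) 13.4583 9.37234905405564
False (array([0.34, 0.16, 0.32]), array([ 0.002,  0.427, -0.007]))
0.013731827597775099 19.657839238643646 (array([0.1 , 0.21, 1.38]), array([-0.176,  0.458, -0.06 ])) 28.49346121843149 [1.53797650e-04 2.09639592e-05 1.13872113e-04]
```

```bash
python3 - <<'E'
from h import *
from cell import ctrl
q=np.load("knob.npz");D,o=q["D"],q["o"]
for a in(31,34,39,44,50):
    p,R=knobpose(D,o,a); ctrl.move_linear(p,feed=.05,orientation=R); ctrl.dwell(.1)
    st=ctrl.sense(); print(round(st["clock"],2),round(ang(st,D),2),loc(st,D),round(st["grip_width"],4),st["finger_force"].__round__(1))
E
```

```text
15.93 30.95 (array([ 0.65, -1.28,  1.51]), array([-0.158,  0.39 , -0.069])) 0.014 19.9
16.28 33.93 (array([ 0.16, -1.13,  2.46]), array([-0.311,  0.295, -0.041])) 0.0135 19.9
16.63 38.88 (array([ 0.78, -0.7 ,  3.8 ]), array([-0.427,  0.229, -0.011])) 0.0134 19.8
16.98 43.86 (array([ 1.51, -2.05,  3.46]), array([-0.543,  0.095, -0.034])) 0.014 19.4
17.34 49.85 (array([ 1.31, -3.49,  3.61]), array([-0.748,  0.006, -0.051])) 0.014 19.4
```

```bash
cat > turn.py <<'E'
from h import *
from cell import ctrl
q=np.load("knob.npz");D,o=q["D"],q["o"]
def step(a):
    p,R=knobpose(D,o,a); ctrl.move_linear(p,feed=.05,orientation=R)
    f=[];
    for _ in range(4): ctrl.dwell(.04); f.append(np.r_[loc(ctrl.sense(),D)])
    f=np.mean(f,0); st=ctrl.sense()
    print(round(st["clock"],2),round(ang(st,D),2),f.round(3),round(st["grip_width"],4)); return f
E
python3 - <<'E'
from turn import *
for a in(60,70,80):
    f=step(a)
    if f[5]<-.15: break
ctrl.gripper_open(); ctrl.dwell(.1); print("open",loc(ctrl.sense(),D))
ctrl.grasp(20); ctrl.dwell(.1); print("regrip",loc(ctrl.sense(),D),ctrl.sense()["grip_width"])
for a in(85,90,95,100,105,110):
    f=step(a)
    if f[5]<-.15: break
E
```

```text
17.83 59.88 [ 2.91  -3.982  4.18  -0.978 -0.255 -0.051] 0.0137
18.32 69.89 [ 3.722 -5.172  3.262 -1.058 -0.352 -0.022] 0.0136
18.82 79.88 [ 3.58  -4.95   3.605 -1.086 -0.389 -0.024] 0.014
open (array([-0.58, -0.02,  0.03]), array([0.035, 0.434, 0.04 ]))
regrip (array([ 1.91, -0.91, -0.63]), array([-0.183, -0.017, -0.025])) 0.013445084108318218
20.77 84.9 [ 3.75  -1.338 -0.2   -0.365 -0.317 -0.007] 0.0135
21.18 89.88 [ 4.873 -2.608 -0.622 -0.478 -0.655 -0.033] 0.0137
21.6 94.88 [ 5.725 -2.    -0.3   -0.517 -0.648 -0.027] 0.0136
22.02 99.87 [ 5.760e+00 -2.275e+00  2.080e-01 -5.260e-01 -6.860e-01 -2.000e-03] 0.0136
22.43 104.87 [ 5.693 -2.15  -0.535 -0.514 -0.711 -0.056] 0.0136
22.85 109.87 [ 5.780e+00 -2.375e+00 -1.900e-01 -5.180e-01 -7.070e-01 -3.000e-03] 0.0134
```

```bash
python3 - <<'E'
from turn import *
ctrl.gripper_open(); ctrl.dwell(.1); print("open",loc(ctrl.sense(),D))
ctrl.grasp(25); ctrl.dwell(.1); print("regrip",loc(ctrl.sense(),D),ctrl.sense()["grip_width"])
for a in[113,116,119,122,125,127,129,131,133,134.5,136,137.5,139]:
    f=step(a)
    if f[5]<-.13: break
E
```

```text
open (array([ 0.25, -0.04, -0.05]), array([0.031, 0.41 , 0.081]))
regrip (array([ 2.54,  0.27, -0.71]), array([ 0.24 , -0.036, -0.022])) 0.013475287652535726
24.81 112.93 [ 3.725  1.368 -1.005  0.327 -0.31  -0.056] 0.0134
25.23 115.89 [ 4.62   2.13  -0.72   0.442 -0.572 -0.053] 0.0135
25.64 118.89 [ 4.1    1.978 -0.93   0.418 -0.56  -0.017] 0.0137
26.06 121.9 [ 4.658  1.788 -1.258  0.443 -0.566 -0.05 ] 0.0136
26.48 124.9 [ 4.608  1.645 -1.282  0.437 -0.547 -0.045] 0.0137
26.89 126.89 [ 4.583  2.383 -1.252  0.44  -0.54  -0.02 ] 0.0134
27.31 128.89 [ 4.825  1.88  -1.385  0.43  -0.578 -0.028] 0.0135
27.73 130.9 [ 5.15   2.082 -1.295  0.411 -0.571 -0.059] 0.0136
28.14 132.9 [ 4.79   1.735 -1.518  0.432 -0.55  -0.051] 0.0136
28.56 134.39 [ 4.408  1.94  -1.108  0.412 -0.566 -0.066] 0.0135
28.98 135.9 [ 4.622  2.185 -0.753  0.42  -0.567 -0.076] 0.0138
29.39 137.39 [ 4.53   2.1   -1.108  0.392 -0.559 -0.088] 0.0137
29.81 138.88 [ 4.335  1.918 -1.443  0.425 -0.548 -0.131] 0.0138
```

```bash
python3 - <<'E'
from turn import *
m=[]
for _ in range(12): ctrl.dwell(.04); m.append(loc(ctrl.sense(),D)[1][2])
print(np.mean(m),np.std(m))
if np.mean(m)>-.16: f=step(140.2)
m=[]
for _ in range(12): ctrl.dwell(.04); m.append(loc(ctrl.sense(),D)[1][2])
print(np.mean(m),np.std(m))
E
```

```text
-0.128 0.010939226054281295
30.73 140.07 [ 4.45   1.49  -1.25   0.374 -0.51  -0.178] 0.0137
-0.19266666666666665 0.025210227201585382
```

```bash
python3 - <<'E'
from turn import *
step(137)
ctrl.gripper_open(); ctrl.dwell(.1)
p,R=knobpose(D,o,137,out=.038+.1); ctrl.move_linear(p,feed=.15)
ctrl.move_ptp([.40,-.10,.32],np.load("Rp.npy")); ctrl.dwell(.3)
print(ctrl.sense()["clock"])
t=ctrl.snapshot("top"); s=ctrl.snapshot("scene"); pickle.dump(t,open("top.pkl","wb"))
a=cv2.resize(t["frame"][195:305,150:250],(500,550),interpolation=2)
b=cv2.resize(s["frame"][270:350,370:480],None,fx=2.6,fy=2.6,interpolation=2)
c=np.zeros((550,800,3),np.uint8);c[:,:500]=a;c[:208,505:505+286]=b
cv2.imwrite("pics/dial.png",c[:,:,::-1]); cv2.imwrite("pics/top9.png",t["frame"][:,:,::-1])
E
```

```text
31.64 136.89 [ 4.725  2.222 -1.22   0.415 -0.542 -0.049] 0.0135
35.1667
```

View pics/dial.png

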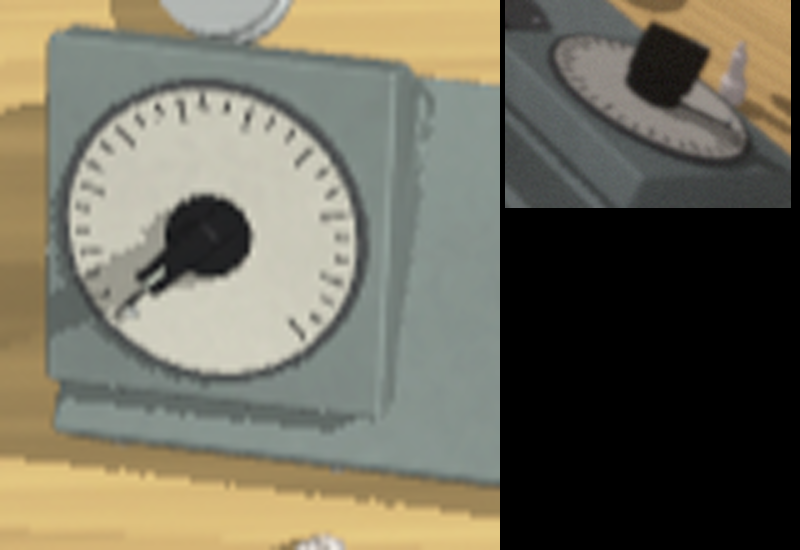

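View pics/top9.png

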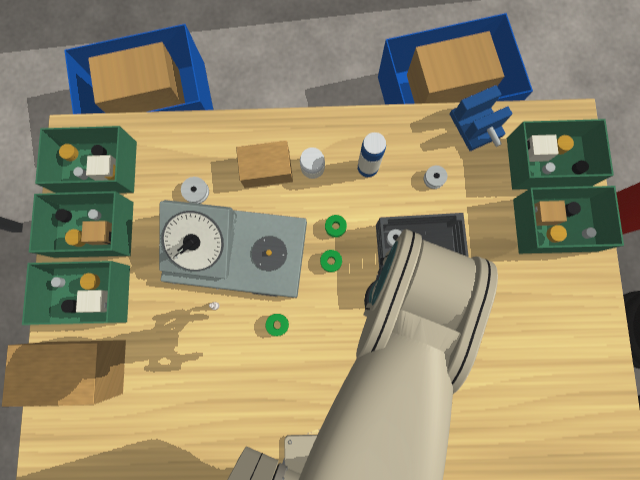

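The pointer rests at the small pin at half past seven (crop px 125,312; about full-frame (175,257)). The bar is lined up with it, and everything else is where it was. Handing in.

```bash
python3 -c "
from cell import ctrl
print(ctrl.finish_job())"
```

```text
the job is handed in; nothing more can be done
None
```

The failed pulley is in the reject crate and the peak pointer is back on its zero stop; the knob is released, nothing else in the camera views had moved, and I handed the job in at about 35 s of the 72 s limit.

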